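Reunite reagent bottles with their kit cartons in the kit tray

ROBOT

A 6-joint arm with a two-finger parallel gripper is mounted at the origin on a cart in front of the work surface, level with it; the furniture and walls round the work are solid. World frame = base frame: x ahead of the robot, y to its left, z up, the work surface at z = 0. Lengths are in m, angles in degrees, forces in N, time in s.
With the tool pointing down it reaches from about 0.325 to 0.9 m from the base axis. Payload 6.1 kg.
Tool frame: the origin (TCP) lies on the front face of the gripper's body, between the roots of the fingers; the fingertips stand 70 mm ahead of it and the grasp point (between the pads) lies 51 mm ahead of it; z points along the fingers, x is the direction in which the jaws open and shut, and the axes are right-handed (so a half turn about z gives the same grasp; the last joint's range is limited). The gripper opens to 87 mm and grips with 3 to 60 N. Pads are 19 mm wide; open, the fingers measure 117 mm over their backs; the gripper's body (75 mm by 190 mm) begins 51 mm behind the grasp point.
Start: joints at [-72.771, 12.628, 87.462, -0, 79.91, -7.225], TCP at [0.259, -0.569, 0.292] pointing down, gripper open.
Joint ranges: [-170.65, 170.65], [-52.31, 119.04], [5.05, 147.46], [-71.25, 251.25], [11.57, 151.72], [-153.62, 153.62]. Speed limits (degrees/s): [147.25, 147.25, 172.46, 180, 180, 180].

INTERFACE

Orientations are given as a 3x3 rotation matrix whose columns are the frame's x, y, z axes.
In Python, from rig import robot gives the robot as it stands. The module is installed in compiled form; this text tells all that it offers. Calls block until the motion is done:
- robot.move_to(position, orientation): joint-space move of the TCP to a pose.
- robot.move_straight(position, ori=None, max_speed=0.15, guard=None): straight line of the TCP; ori=None keeps the orientation; max_speed is the mean speed in m/s. With guard (N) it stops when the force on the tool has changed by that much, and returns True; else False.
- robot.movej(angles): joint-space move.
- robot.let_go() and robot.close_gripper(): open the fingers fully, or close them until they stop; the grip force is fixed at half the most.
- robot.pause(seconds).
- robot.solve_ik(position, orientation): joint angles nearest the present ones, or None.
- robot.camera(name): name is "scene" or "top" or "wrist"; returns a dict with "img" (384x512x3 uint8, red, green, blue), "fovy" (degrees; the focal length in pixels is half the picture's height over the tangent of half this angle, whatever the lens; pixels are square), "cx", "cy" (the principal point, pixels), "pose" (4x4, takes a point from camera to world coordinates); the wrist camera has in their place "hand_eye" (4x4, takes a point from camera to tool coordinates, whose origin is the TCP and whose axes are the tool frame's). Camera axes: x right, y up, looking along -z (the intrinsics and any distortion apply to the point x, -y, -z); pixel columns grow to the right and rows downward; lengths in m; the calibration is good to about 2 mm. A picture is of the moment at which its call begins: read the wrist's pose just before it. There is no depth.
A pose or a line that the arm cannot do raises robot.PlanningError and nothing moves.
- robot.finish_job(): hands the job in, once; it reports no verdict.
Readings, each from a call of its own:
- robot.get_time_s(): time.
- robot.get_q(): joint angles.
- robot.get_qd(): joint speeds.
- robot.get_joint_efforts(): joint torques, N m.
- robot.get_ee_pos(): TCP position.
- robot.get_eef_rot(): TCP orientation.
- robot.get_contact_force(): force on the tool from outside, world axes, zero at the start.
- robot.get_wrist_torque(): the same for the moment, N m.
- robot.get_grip_width(): finger opening in m.
Only numpy, scipy, OpenCV 4.12 (cv2) and the standard library are available. Lean on these libraries where they do the work, as an engineer would, in place of code of your own. Each camera call takes 0.05 s, during which the arm holds its last target. There are 200 camera calls.

TASK

Put the reagent kits back together in the grey-blue tray: stand the carton that was left out on the worktop in the empty middle bay of the back row, between the other two cartons, and stand each dropper bottle in the round well directly in front of its own carton - blue bottle for the white carton, yellow bottle for the yellow carton, green bottle for the green carton. Everything must end upright and right down in its place; do not tip over any carton or bottle on the way, and leave the red bottle and the timer where they are.

Things in the scene. Friction and masses are not known exactly. Their poses are not given: they have to be found in the camera images.
- kit_tray: fixed grey-blue kit tray, 156 mm along its x, 250 mm along its y, 24 mm high; origin on the worktop under its centre; x to its back (turned at most 0.17 rad from the robot's x), y to its left. Back row at x = +41 mm: three carton bays at y = +82, 0, -82 mm, the middle one empty at the start. Front row at x = -45 mm: a deck with three round wells at the same y. Between the rows a trough with a fixed pen
- white_carton_c (a point): centre (half-way up, 42.5 mm above its underside) of the loose white carton: closed upright box, 40 mm along its x, 62 mm along its y, 85 mm high, under 130 g, z up. At the start two of the three cartons stand in the tray's outer bays, the third (it varies which) on the worktop. Bays: 66 mm (x) by 78 mm (y) inside, floor 2 mm up.
- yellow_carton_c (a point): centre (half-way up, 35 mm above its underside) of the loose yellow carton: closed upright box, 50 mm along its x, 55 mm along its y, 70 mm high, under 130 g, z up. At the start two of the three cartons stand in the tray's outer bays, the third (it varies which) on the worktop. Bays: 66 mm (x) by 78 mm (y) inside, floor 2 mm up.
- green_carton_c (a point): centre (half-way up, 47.5 mm above its underside) of the loose pale green carton: closed upright box, 45 mm along its x, 50 mm along its y, 95 mm high, under 130 g, z up. At the start two of the three cartons stand in the tray's outer bays, the third (it varies which) on the worktop. Bays: 66 mm (x) by 78 mm (y) inside, floor 2 mm up.
- blue_bottle_c (a point): centre (50 mm above its underside) of the loose upright dropper bottle with blue cap and blue label: 100 mm tall, round body 37 mm across and 69 mm high, nozzle under 22 mm across, 60 g, z up. Wells: 56 mm across, floor 2 mm and rim 22 mm above the worktop. Starts on the worktop; belongs in front of the white carton.
- yellow_bottle_c (a point): centre (50 mm above its underside) of the loose upright dropper bottle with yellow cap and yellow label: 100 mm tall, round body 32 mm across and 69 mm high, nozzle under 22 mm across, 60 g, z up. Wells: 56 mm across, floor 2 mm and rim 22 mm above the worktop. Starts on the worktop; belongs in front of the yellow carton.
- green_bottle_c (a point): centre (50 mm above its underside) of the loose upright dropper bottle with green cap and green label: 100 mm tall, round body 39 mm across and 69 mm high, nozzle under 22 mm across, 60 g, z up. Wells: 56 mm across, floor 2 mm and rim 22 mm above the worktop. Starts on the worktop; belongs in front of the green carton.
- red_bottle_c (a point): centre (50 mm above its underside) of the loose upright dropper bottle with red cap and red label: 100 mm tall, round body 34 mm across and 69 mm high, nozzle under 22 mm across, 60 g, z up. Stands to the right of the tray; not part of the job: leave it alone.
- bench_timer_c (a point): point 10 mm above the worktop in the middle of a loose white lab timer with coloured buttons, 66 x 62 mm and 22 mm high, at the right end of the worktop; not part of the job: leave it alone

How it is judged (in metres and radians):
At the end, for the whole second after the job is handed in: Cartons upright on the floors of the back bays, within 18 mm of bay centres; each bottle upright at the bottom (within 5 mm) of the well in front of its own carton (blue-white, yellow-yellow, green-green), within 15 mm of its centre; tilts under 0.12 rad; all at rest (((x of white_carton_c in the frame of kit_tray between 0.023 and 0.059 m and y of white_carton_c in the frame of kit_tray between 0.064 and 0.1 m and x of blue_bottle_c in the frame of kit_tray between -0.06 and -0.03 m and y of blue_bottle_c in the frame of kit_tray between 0.067 and 0.097 m) or (x of white_carton_c in the frame of kit_tray between 0.023 and 0.059 m and y of white_carton_c in the frame of kit_tray between -0.018 and 0.018 m and x of blue_bottle_c in the frame of kit_tray between -0.06 and -0.03 m and y of blue_bottle_c in the frame of kit_tray between -0.015 and 0.015 m) or (x of white_carton_c in the frame of kit_tray between 0.023 and 0.059 m and y of white_carton_c in the frame of kit_tray between -0.1 and -0.064 m and x of blue_bottle_c in the frame of kit_tray between -0.06 and -0.03 m and y of blue_bottle_c in the frame of kit_tray between -0.097 and -0.067 m)) and z of each of blue_bottle_c, yellow_bottle_c, green_bottle_c in the frame of kit_tray below 0.057 m and angle between each of blue_bottle_c, yellow_bottle_c, green_bottle_c, white_carton_c, yellow_carton_c, green_carton_c's own z axis and vertical below 0.12 rad and ((x of yellow_carton_c in the frame of kit_tray between 0.023 and 0.059 m and y of yellow_carton_c in the frame of kit_tray between 0.064 and 0.1 m and x of yellow_bottle_c in the frame of kit_tray between -0.06 and -0.03 m and y of yellow_bottle_c in the frame of kit_tray between 0.067 and 0.097 m) or (x of yellow_carton_c in the frame of kit_tray between 0.023 and 0.059 m and y of yellow_carton_c in the frame of kit_tray between -0.018 and 0.018 m and x of yellow_bottle_c in the frame of kit_tray between -0.06 and -0.03 m and y of yellow_bottle_c in the frame of kit_tray between -0.015 and 0.015 m) or (x of yellow_carton_c in the frame of kit_tray between 0.023 and 0.059 m and y of yellow_carton_c in the frame of kit_tray between -0.1 and -0.064 m and x of yellow_bottle_c in the frame of kit_tray between -0.06 and -0.03 m and y of yellow_bottle_c in the frame of kit_tray between -0.097 and -0.067 m)) and ((x of green_carton_c in the frame of kit_tray between 0.023 and 0.059 m and y of green_carton_c in the frame of kit_tray between 0.064 and 0.1 m and x of green_bottle_c in the frame of kit_tray between -0.06 and -0.03 m and y of green_bottle_c in the frame of kit_tray between 0.067 and 0.097 m) or (x of green_carton_c in the frame of kit_tray between 0.023 and 0.059 m and y of green_carton_c in the frame of kit_tray between -0.018 and 0.018 m and x of green_bottle_c in the frame of kit_tray between -0.06 and -0.03 m and y of green_bottle_c in the frame of kit_tray between -0.015 and 0.015 m) or (x of green_carton_c in the frame of kit_tray between 0.023 and 0.059 m and y of green_carton_c in the frame of kit_tray between -0.1 and -0.064 m and x of green_bottle_c in the frame of kit_tray between -0.06 and -0.03 m and y of green_bottle_c in the frame of kit_tray between -0.097 and -0.067 m)) and z of white_carton_c in the frame of kit_tray below 0.0495 m and z of yellow_carton_c in the frame of kit_tray below 0.042 m and z of green_carton_c in the frame of kit_tray below 0.0545 m and linear speed of each of blue_bottle, yellow_bottle, green_bottle, white_carton, yellow_carton, green_carton below 0.02 m/s); the robot touches nothing.
It fails at once if a bottle of the kits is tipped over (leans more than 0.6 rad) (angle between any of blue_bottle_c, yellow_bottle_c, green_bottle_c's own z axis and vertical above 0.6 rad).
It fails at once if a carton of the kits is tipped over (leans more than 0.6 rad) (angle between any of white_carton_c, yellow_carton_c, green_carton_c's own z axis and vertical above 0.6 rad).
It fails at once if the red bottle is pushed more than 25 mm or tipped over (distance of red_bottle_c from where it was at the start of the episode above 0.025 m or angle between red_bottle_c's own z axis and vertical above 0.6 rad).
It fails at once if the timer is pushed more than 25 mm (distance of bench_timer_c from where it was at the start of the episode above 0.025 m).
It also fails if it takes over 99 s, if anything falls off the work surface, if the arm or the gripper's body presses on something with over 40 N, if the wrist force passes 120 N, or if a joint passes its speed limit or range.

## Working session

There is one attempt and no reset: what is moved stays moved. The work goes in short steps, each a Python script; the robot and the scene stay as the last script left them, time stands still between calls to the robot, and variables do not carry over. Pictures are saved under pics/ and viewed, about 12 in all and at most 16, crops included, and the job is handed in when it is done.

```bash
mkdir -p pics; ls; python3 - <<'E'
from rig import robot
import cv2, numpy as np
for n in ("scene","top"):
    c=robot.camera(n)
    print(n,c['fovy'],c['cx'],c['cy'],np.round(c['pose'],3).tolist(),[k for k in c])
    cv2.imwrite(f"pics/{n}0.png",cv2.resize(c['img'][:,:,::-1],(800,600),interpolation=cv2.INTER_CUBIC))
    np.savez(f"{n}0.npz",**c)
print(robot.get_time_s())
E
```

```text
pics
scene 45.92428787356819 253.92801650625128 193.03686070188937 [[0.647, 0.354, -0.676, -0.195], [-0.763, 0.326, -0.559, -0.884], [0.023, 0.876, 0.481, 0.62], [0.0, 0.0, 0.0, 1.0]] ['img', 'fovy', 'cx', 'cy', 'pose']
top 51.078641837194546 259.43531020725817 192.6420982391419 [[0.028, 0.995, -0.099, 0.45], [-1.0, 0.028, -0.006, -0.262], [-0.003, 0.099, 0.995, 1.078], [0.0, 0.0, 0.0, 1.0]] ['img', 'fovy', 'cx', 'cy', 'pose']
0.1
```

View pics/top0.png

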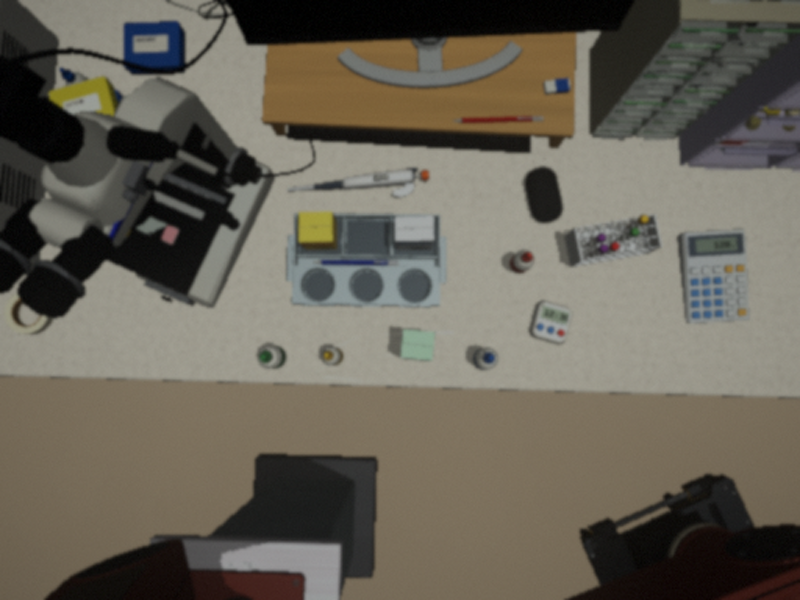

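View pics/scene0.png

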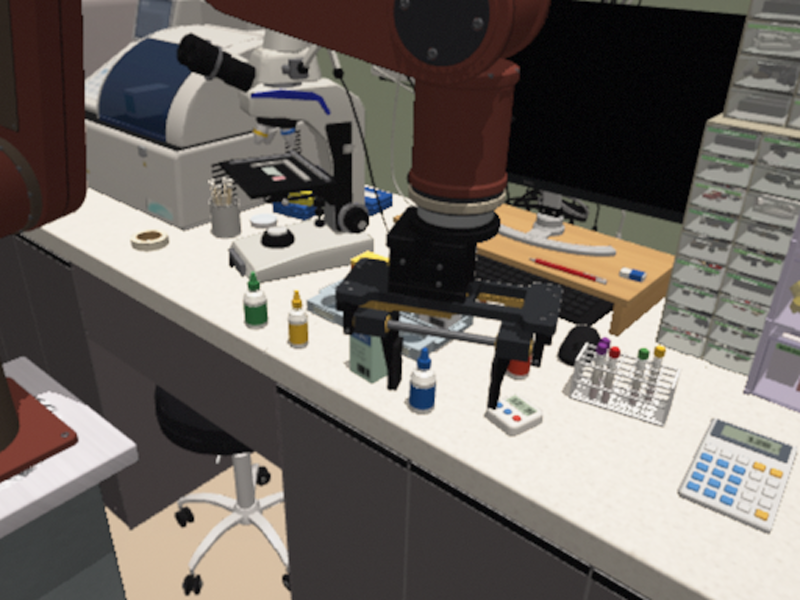

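The top view shows everything clear of the arm (800×600 px). The yellow carton (316,227) is in the left bay and the white carton (414,228) in the right. The green carton (417,345) is loose. Bottle caps are green (266,355), yellow (329,354), blue (487,357) and red (524,259). The well centres are about (318,284), (366,284) and (414,284). So the green bottle goes in the middle well, yellow in the left and blue in the right.

```bash
cat > h.py <<'E'
import numpy as np, cv2
def ray(c,u,v,pose=None):
    f=c['img'].shape[0]/2/np.tan(np.radians(float(c['fovy']))/2)
    d=np.array([(u-c['cx'])/f,-(v-c['cy'])/f,-1.])
    P=c['pose'] if pose is None else pose
    return P[:3,3],P[:3,:3]@d
def onz(c,u,v,z,pose=None):
    o,d=ray(c,u,v,pose); return o+d*(z-o[2])/d[2]
def blobs(mask,amin=8):
    n,l,s,ce=cv2.connectedComponentsWithStats(mask.astype(np.uint8))
    return [(s[i,4],ce[i],l==i) for i in range(1,n) if s[i,4]>=amin]
E
python3 - <<'E'
from h import *
c=dict(np.load('top0.npz')); im=c['img']; hsv=cv2.cvtColor(im,cv2.COLOR_RGB2HSV)
S=1.5625
def near(u,v,r): 
    Y,X=np.mgrid[:384,:512]; return np.hypot(X-u/S,Y-v/S)<r/S
H,Sa,V=[hsv[...,i].astype(int) for i in range(3)]
for n,u,v in (('green',266,355),('yellow',329,354),('blue',487,357),('red',524,259)):
    m=near(u,v,22)&(Sa>100)
    for a,ce,_ in blobs(m): print(n,a,np.round(ce,1),np.round(onz(c,*ce,0.09),3))
# green carton top
for n,u,v,z,lo,hi,s in (('gcart',417,345,.095,35,85,35),('ycart',316,227,.072,22,32,120)):
    m=near(u,v,45)&(H>lo)&(H<hi)&(Sa>s)&(V>130)
    b=max(blobs(m),key=lambda b:b[0]); r=cv2.findContours(b[2].astype(np.uint8),0,1)[0][0]
    P=np.array([onz(c,*p[0],z)[:2] for p in r],np.float32); print(n,cv2.minAreaRect(P),b[0])
# wells: dark circles
m=near(366,284,90)&(V<110)
for a,ce,k in blobs(m,100): 
    ct=cv2.findContours(k.astype(np.uint8),0,1)[0][0]; print('well',a,ce,np.round(onz(c,*ce,0.01),3), cv2.boundingRect(ct))
crop=im[125:250,150:350]; cv2.imwrite('pics/crop1.png',cv2.resize(crop[:,:,::-1],(800,500),interpolation=cv2.INTER_CUBIC))
E
```

```text
green 13 [169.1 228. ] [ 0.454 -0.037  0.09 ]
yellow 26 [209.5 227. ] [ 0.459 -0.136  0.09 ]
blue 20 [312.8 228.8] [ 0.462 -0.389  0.09 ]
red 25 [337. 164.] [ 0.624 -0.447  0.09 ]
gcart ((0.47980445623397827, -0.27572348713874817), (0.045027367770671844, 0.040646281093358994), 85.26853942871094) 309
ycart ((0.6671313643455505, -0.10499239712953568), (0.046928100287914276, 0.05358746647834778), 2.286663770675659) 383
well 1887 [233.67514573 155.24801272] [ 0.655 -0.183  0.01 ] (189, 137, 92, 33)
well 359 [203.03342618 181.59610028] [ 0.581 -0.104  0.01 ] (193, 171, 21, 22)
well 354 [234.14689266 181.95480226] [ 0.582 -0.187  0.01 ] (224, 172, 21, 21)
well 350 [265.24       182.35714286] [ 0.583 -0.27   0.01 ] (255, 172, 21, 22)
well 113 [252.7699115  217.61946903] [ 0.488 -0.24   0.01 ] (249, 210, 8, 18)
```

View pics/crop1.png

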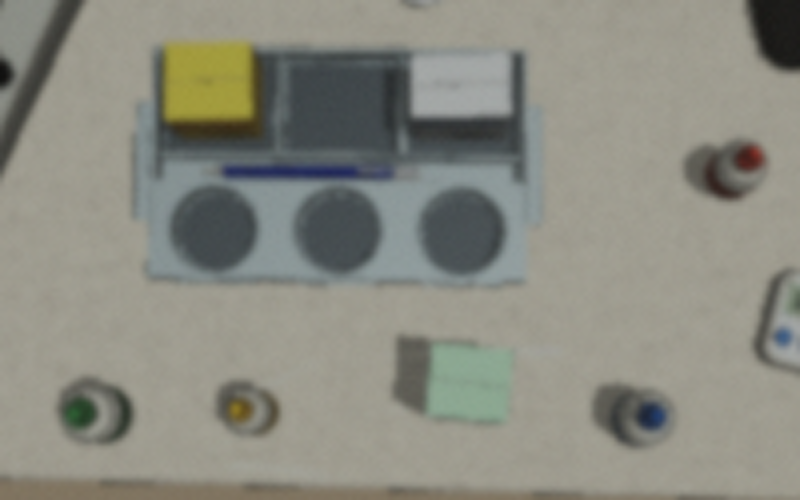

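Measured well spacing is 83 mm (true 82). Tray yaw is about +0.01 rad, and the yellow carton lies at tray (+40, +82) mm, so the calibration holds. Next I refine from close by with the wrist camera.

```bash
cat >> h.py <<'E'
from rig import robot
def R(a):
    x=np.array([np.cos(a),np.sin(a),0]); z=np.array([0,0,-1.]); return np.column_stack([x,np.cross(z,x),z])
def wrist(name=None):
    T=np.eye(4); T[:3,:3]=robot.get_eef_rot(); T[:3,3]=robot.get_ee_pos()
    c=robot.camera('wrist'); c['pose']=T@c['hand_eye']
    if name: np.savez(name+'.npz',**c); cv2.imwrite(f'pics/{name}.png',c['img'][:,:,::-1])
    return c
E
python3 - <<'E'
from h import *
print(np.round(robot.get_eef_rot(),3).tolist())
for a in (0,np.pi,np.pi/4,-np.pi/4,3*np.pi/4,-3*np.pi/4):
    print(round(a,2),[None if (q:=robot.solve_ik(p,R(a))) is None else int(q[5]) for p in ([.46,-.26,.3],[.668,-.187,.11],[.582,-.27,.11],[.582,-.105,.11],[.46,-.04,.11])])
robot.move_to([.44,-.38,.3],R(0)); 
c=wrist('w0'); print(np.round(c['hand_eye'],3).tolist(),c['fovy'])
robot.move_to([.44,-.26,.3],R(0)); wrist('w1')
robot.move_to([.44,-.09,.3],R(0)); wrist('w2')
robot.move_to([.56,-.187,.3],R(0)); wrist('w3'); print(robot.get_time_s())
cv2.imwrite('pics/wm.png',np.vstack([np.hstack([cv2.resize(cv2.imread(f'pics/w{i}.png'),(400,300)) for i in p]) for p in ((0,1),(2,3))]))
E
```

```text
[[0.414, -0.91, -0.001], [-0.91, -0.414, 0.002], [-0.002, -0.0, -1.0]]
0 [-38, -22, -31, -17, -14]
3.14 [141, None, 148, None, None]
0.79 [-83, -67, -76, -62, -59]
-0.79 [6, 22, 13, 27, 30]
2.36 [None, None, None, -152, -149]
-2.36 [96, 112, 103, 117, 120]
[[1.0, -0.0, 0.001, 0.002], [-0.0, -0.963, -0.269, -0.072], [0.001, 0.269, -0.963, -0.092], [0.0, 0.0, 0.0, 1.0]] 67.64612652915713
3.2583
```

View pics/wm.png

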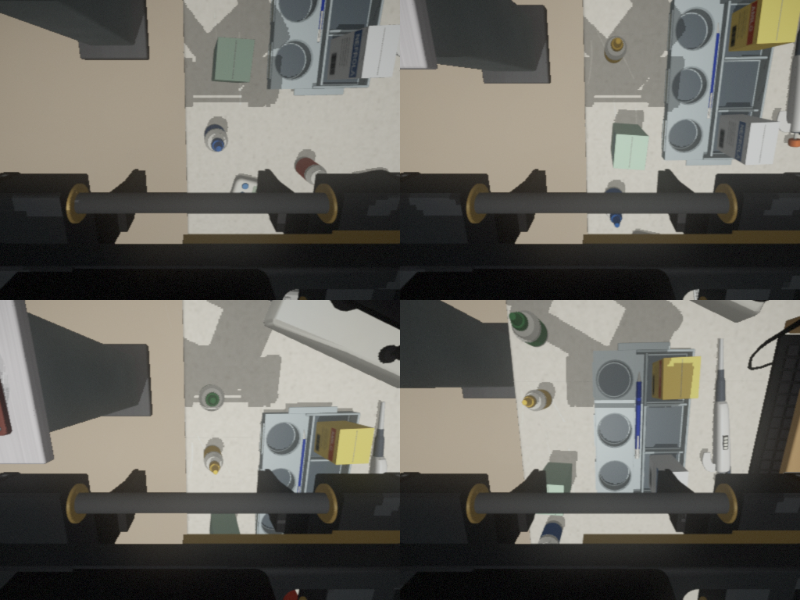

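The four wrist views (400×300 each) show all the objects. In w0 the blue cap is at (217,145). In w1 the yellow bottle is at (217,45), the carton's top face at (231,150), and the wells at (290,30), (288,85) and (284,135). In w2 the green cap is at (211,98) and the yellow at (214,167). In w3 the wells are at (214,80), (212,129) and (213,175).

```bash
cat > m.py <<'E'
from h import *
def hs(c): 
    h=cv2.cvtColor(c['img'],cv2.COLOR_RGB2HSV).astype(int); return h[...,0],h[...,1],h[...,2]
def proj(c,p):
    q=np.linalg.inv(c['pose'])@np.r_[p,1]; f=192/np.tan(np.radians(float(c['fovy']))/2)
    return c['cx']+f*q[0]/-q[2], c['cy']-f*q[1]/-q[2]
Y,X=np.mgrid[:384,:512]
E
python3 - <<'E'
from m import *
C={n:dict(np.load(n+'.npz')) for n in ('top0','w0','w1','w2','w3')}
hue={'green':(50,90,(.454,-.037,.09),['top0','w2']),'yellow':(15,32,(.459,-.136,.09),['top0','w1','w2','w3']),'blue':(100,125,(.462,-.389,.09),['top0','w0'])}
for n,(lo,hi,p,vs) in hue.items():
    A=np.zeros((3,3));b=np.zeros(3)
    for v in vs:
        c=C[v];H,S,V=hs(c);u0,v0=proj(c,p)
        m=(np.hypot(X-u0,Y-v0)<(7 if v=='top0' else 16))&(H>=lo)&(H<=hi)&(S>110)
        bl=blobs(m,5)
        if not bl: print(n,v,'none',u0,v0);continue
        k=max(bl,key=lambda t:t[0]);o,d=ray(c,*k[1]);d/=np.linalg.norm(d);M=np.eye(3)-np.outer(d,d);A+=M;b+=M@o
        print(n,v,k[0],np.round(k[1],1),(round(u0),round(v0)),np.round(onz(c,*k[1],.09),3))
    print('  tri',np.round(np.linalg.solve(A,b),3))
for v in ('w1','w3'):
    c=C[v];H,S,V=hs(c)
    for y in(-.104,-.187,-.27):
        u0,v0=proj(c,(.582,y,.01)); m=(np.hypot(X-u0,Y-v0)<34)&(V<115)
        k=max(blobs(m),key=lambda t:t[0]);ct=cv2.findContours(k[2].astype(np.uint8),0,1)[0][0]
        P=np.array([onz(c,*q[0],.022)[:2] for q in ct],np.float32); print('well',v,k[0],np.round(cv2.minEnclosingCircle(P)[0],4),cv2.minEnclosingCircle(P)[1])
for v in ('w1','w0'):
    c=C[v];H,S,V=hs(c); u0,v0=proj(c,(.48,-.276,.095)); print(v,u0,v0)
    m=(np.hypot(X-u0,Y-v0)<45)&(H>35)&(H<85)&(S>25)
    print('V hist',np.histogram(V[m],bins=range(60,261,20))[0])
    t=cv2.threshold(V[m].astype(np.uint8),0,255,cv2.THRESH_OTSU)[0]
    k=max(blobs(m&(V>t)),key=lambda t:t[0]);ct=max(cv2.findContours(k[2].astype(np.uint8),0,1)[0],key=len)
    P=np.array([onz(c,*q[0],.095)[:2] for q in ct],np.float32); print('cart',v,k[0],t,cv2.minAreaRect(P))
E
```

```text
green top0 7 [168.3 228. ] (169, 228) [ 0.454 -0.035  0.09 ]
green w2 none 269.6649207520584 125.97983650078001
  tri [ 0.45  -0.249  1.024]
yellow top0 24 [209.3 227.1] (209, 227) [ 0.459 -0.136  0.09 ]
yellow w1 177 [277.5  56.4] (276, 52) [ 0.46 -0.14  0.09]
yellow w2 69 [274.1 215.3] (273, 216) [ 0.46  -0.135  0.09 ]
yellow w3 130 [164.4 130. ] (160, 129) [ 0.464 -0.137  0.09 ]
  tri [ 0.46  -0.137  0.083]
blue top0 17 [312.9 228.6] (313, 229) [ 0.463 -0.389  0.09 ]
blue w0 29 [279.6 189.7] (277, 185) [ 0.465 -0.395  0.09 ]
  tri [ 0.462 -0.385  0.123]
well w1 1833 [ 0.5788 -0.1086] 0.02865026518702507
well w1 1493 [ 0.5803 -0.1898] 0.02831263281404972
well w1 893 [ 0.5828 -0.272 ] 0.02721455693244934
well w3 1621 [ 0.581  -0.1078] 0.029229318723082542
well w3 192 [ 0.5826 -0.1933] 0.026695603504776955
well w3 311 [ 0.5837 -0.274 ] 0.026909831911325455
w1 293.7739131263725 192.2481469721366
V hist [ 0  0 84 11  4  4  1  0  0  0]Traceback (most recent call last):
  File "<stdin>", line 25, in <module>
ValueError: max() iterable argument is empty
```

Well positions agree to 3 mm between views. I average them to well centres at y ≈ -0.107, -0.189 and -0.271 with x ≈ 0.581, and yaw ≈ 0.018. The bottles match the predicted pixels. Carton first.

```bash
cat > act.py <<'E'
from m import *
yaw=.018; tray=np.array([.581,-.189])+.045*np.array([np.cos(yaw),np.sin(yaw)])
def T(x,y): return tray+np.array([np.cos(yaw)*x-np.sin(yaw)*y,np.sin(yaw)*x+np.cos(yaw)*y])
def pick(xy,a,z,up=.25):
    robot.move_to([*xy,up],R(a)); 
    hit=robot.move_straight([*xy,z],max_speed=.15,guard=10); print('pick hit',hit)
    if hit: robot.move_straight([*xy,up]); raise SystemExit
    robot.close_gripper(); print('width',robot.get_grip_width())
    robot.move_straight([*xy,up],max_speed=.15); print('width up',robot.get_grip_width(),robot.get_time_s())
def place(xy,a,z,up=.25):
    robot.move_to([*xy,up],R(a)); robot.move_straight([*xy,z+.03],max_speed=.15)
    hit=robot.move_straight([*xy,z],max_speed=.04,guard=6); print('place hit',hit,np.round(robot.get_ee_pos(),4))
    robot.pause(.2); robot.let_go(); robot.pause(.2); robot.move_straight([*xy,up],max_speed=.2); print(robot.get_time_s())
E
python3 - <<'E'
from act import *
for v in ('w1','top0'):
    c=dict(np.load(v+'.npz'));H,S,V=hs(c); u0,v0=proj(c,(.48,-.276,.095))
    m=(np.hypot(X-u0,Y-v0)<(45 if v=='w1' else 20))&(H>35)&(H<95)&(S>18)&(V>(150 if v=='top0' else 150))
    for k in blobs(m,100):
        ct=max(cv2.findContours(k[2].astype(np.uint8),0,1)[0],key=len)
        P=np.array([onz(c,*q[0],.095)[:2] for q in ct],np.float32); print('cart',v,k[0],cv2.minAreaRect(P))
E
```

```text
cart w1 1740 ((0.4810000956058502, -0.27854835987091064), (0.04912792146205902, 0.04436841607093811), 86.00574493408203)
cart top0 374 ((0.47976917028427124, -0.27828189730644226), (0.05059070140123367, 0.04875035956501961), 86.44412994384766)
```

The carton's top face measures 49×44 mm (true 50×45), centre (0.4805, -0.2785), yaw -4°. Both views agree.

```bash
python3 - <<'E'
from act import *
pick([.4805,-.2785],-.068,.106)
place(T(.041,0),yaw,.1085)
robot.move_to([.44,-.16,.3],R(0)); wrist('w5')
c=robot.camera('top'); np.savez('top1.npz',**c)
cv2.imwrite('pics/c2.png',np.hstack([cv2.resize(cv2.imread('pics/w5.png'),(400,300)),cv2.resize(c['img'][125:245,170:330,::-1],(400,300))]))
E
```

```text
pick hit False
width 0.044771967163070255
width up 0.04514203937525917 6.8417
place hit True [ 0.6664 -0.1872  0.108 ]
11.5333
```

View pics/c2.png

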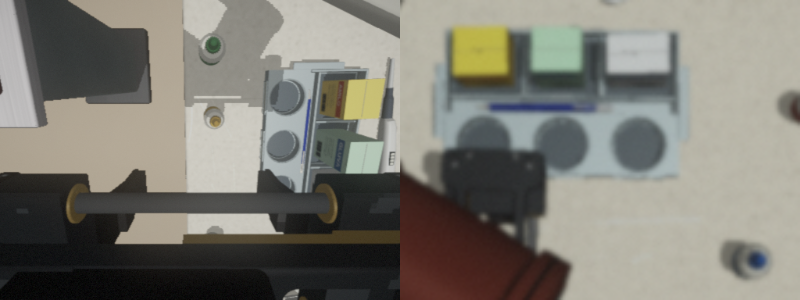

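The green carton sits upright in the middle bay. It touched the floor at exactly +2 mm, and its grip width of 45 mm is right. Bottles next.

```bash
python3 - <<'E'
from act import *
p=np.pi/4
pick([.463,-.389],p,.110); place(T(-.045,-.082),p,.1120)
pick([.460,-.137],-p,.110); place(T(-.045,.082),-p,.1120)
robot.move_to([.40,-.10,.3],R(0)); wrist('w6')
c=robot.camera('top')
cv2.imwrite('pics/c3.png',np.hstack([cv2.resize(cv2.imread('pics/w6.png'),(400,300)),cv2.resize(c['img'][125:245,150:310,::-1],(400,300))]))
E
```

```text
pick hit False
width 0.035485583872382764
width up 0.03550774698507928 16.6583
place hit True [ 0.5819 -0.2706  0.1119]
21.275
pick hit False
width 0.029580489682976066
width up 0.029748206309479285 25.9
place hit True [ 0.5789 -0.1068  0.1119]
30.4417
```

View pics/c3.png

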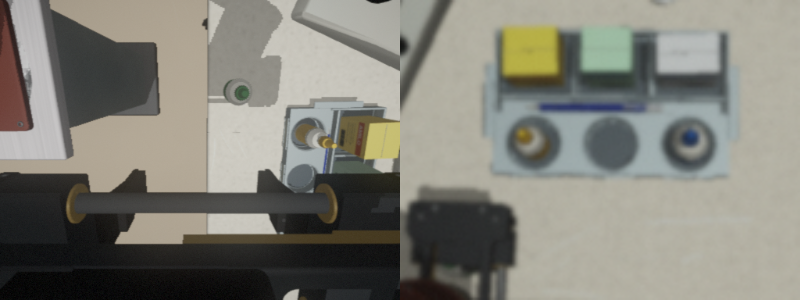

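Both bottles stand upright in their wells and touched down at +1.9 mm. The grip widths were 1.5 to 2.4 mm under nominal, so I'll check their offsets numerically at the end. The green bottle now shows in w6 at (237,92). I refine it and pick.

```bash
python3 - <<'E'
from act import *
c=dict(np.load('w6.npz'));H,S,V=hs(c); u0,v0=proj(c,(.454,-.037,.09)); 
m=(np.hypot(X-u0,Y-v0)<22)&(H>50)&(H<90)&(S>90)
for k in blobs(m,20): print(k[0],np.round(k[1],1),(u0,v0),np.round(onz(c,*k[1],.09),3))
k=max(blobs(m,20),key=lambda b:b[0]); e=onz(c,*k[1],.09)[:2]
p=np.pi/4; g=(np.array([.454,-.037])+e)/2
if np.hypot(*(e-[.454,-.037]))>.012: raise SystemExit('disagree')
pick(g,-p,.110); place(T(-.045,0),-p,.1120)
robot.move_to([.44,-.33,.3],R(0)); wrist('w7')
robot.move_to([.44,-.19,.3],R(0)); wrist('w8')
robot.move_to([.35,-.45,.3],R(0)); c=robot.camera('top'); np.savez('top2.npz',**c)
a=[cv2.resize(cv2.imread(f'pics/w{i}.png'),(400,300)) for i in(7,8)]
s=robot.camera('scene')
cv2.imwrite('pics/c4.png',np.vstack([np.hstack(a),np.hstack([cv2.resize(c['img'][125:245,170:330,::-1],(400,300)),cv2.resize(s['img'][130:280,160:360,::-1],(400,300))])]))
E
```

```text
Traceback (most recent call last):
ValueError: max() iterable argument is empty
```

```bash
python3 - <<'E'
from act import *
c=dict(np.load('w6.npz'));H,S,V=hs(c); u0,v0=proj(c,(.454,-.037,.09)); print(u0,v0)
for lo in (40,60,80,100):
    m=(np.hypot(X-u0,Y-v0)<22)&(H>40)&(H<100)&(S>lo)
    print(lo,[(k[0],np.round(k[1],1),np.round(onz(c,*k[1],.09),3)) for k in blobs(m,15)])
E
```

```text
309.34996236283985 117.46199320606107
40 [(np.int32(258), array([309.5, 118.6]), array([ 0.454, -0.038,  0.09 ]))]
60 [(np.int32(140), array([309.6, 118.3]), array([ 0.454, -0.038,  0.09 ]))]
80 []
100 []
```

The two views agree to 1 mm on the green bottle: (0.454, -0.038).

```bash
python3 - <<'E'
from act import *
p=np.pi/4
pick([.454,-.038],-p,.110); place(T(-.045,0),-p,.1120)
robot.move_to([.44,-.33,.3],R(0)); wrist('w7')
robot.move_to([.44,-.15,.3],R(0)); wrist('w8')
robot.move_to([.35,-.45,.3],R(0)); c=robot.camera('top'); np.savez('top2.npz',**c)
a=[cv2.resize(cv2.imread(f'pics/w{i}.png'),(400,300)) for i in(7,8)]
s=robot.camera('scene')
cv2.imwrite('pics/c4.png',np.vstack([np.hstack(a),np.hstack([cv2.resize(c['img'][125:245,170:330,::-1],(400,300)),cv2.resize(s['img'][130:280,160:360,::-1],(400,300))])]))
C={v:dict(np.load(v+'.npz')) for v in('top2','w7','w8')}
for n,lo,hi,y,smin in (('green',45,95,0,60),('yellow',15,32,.082,110),('blue',100,125,-.082,110)):
    w=np.r_[T(-.045,y),.092]; A=np.zeros((3,3));b=np.zeros(3)
    for v,c in C.items():
        H,S,V=hs(c);u0,v0=proj(c,w)
        bl=blobs((np.hypot(X-u0,Y-v0)<(7 if v=='top2' else 14))&(H>=lo)&(H<=hi)&(S>smin),6)
        if bl:
            k=max(bl,key=lambda t:t[0]);o,d=ray(c,*k[1]);d/=np.linalg.norm(d);M=np.eye(3)-np.outer(d,d);A+=M;b+=M@o
            print(n,v,k[0],'offset from well mm',np.round(1e3*(onz(c,*k[1],.092)-w)[:2],1))
    print('tri',np.round(1e3*(np.linalg.lstsq(A,b,rcond=None)[0]-w),1))
print(robot.get_time_s())
E
```

```text
pick hit False
width 0.03735799643706594
width up 0.03735455685079992 35.375
place hit True [ 0.5804 -0.1887  0.112 ]
40.0667
green top2 30 offset from well mm [-1.5  1.9]
green w7 381 offset from well mm [-1.8 -1.6]
green w8 264 offset from well mm [-2.4  2.8]
tri [-0.1  0.9 -5. ]
yellow top2 23 offset from well mm [-2.5  1.4]
yellow w8 204 offset from well mm [-4.1  0.3]
tri [-3.   0.8 -1. ]
blue top2 18 offset from well mm [-2.3  0.3]
blue w7 219 offset from well mm [-3.2 -2.7]
tri [-2.3 -1.3 -1.5]
43.2583
```

View pics/c4.png

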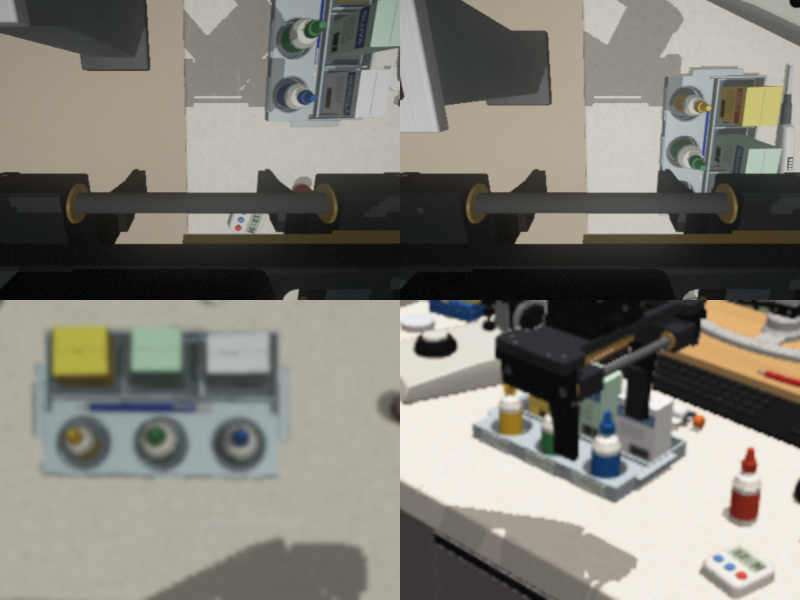

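All three bottles stand upright in their wells, within about 4 mm of centre. The green carton is centred in the middle bay, and the arm is clear. Handing in.

```bash
python3 - <<'E'
from act import *
for n in('top0','top2'):
    c=dict(np.load(n+'.npz'));H,S,V=hs(c);u0,v0=proj(c,(.624,-.447,.09))
    print(n,'red',[np.round(onz(c,*k[1],.09),3) for k in blobs((np.hypot(X-u0,Y-v0)<10)&((H<8)|(H>172))&(S>100))])
print(robot.get_contact_force()); robot.finish_job()
E
```

```text
top0 red [array([ 0.624, -0.447,  0.09 ])]
top2 red [array([ 0.624, -0.447,  0.09 ])]
[ 0.0605373 -0.5090093  0.9133416]
the job is handed in; nothing more can be done
```

I put the kits back together and handed the job in. No verdict is reported, so the result rests on my own checks; the clock read 43 s of the 99 s allowed at the last one.

**What I did:** The loose carton was the green one, so I stood it in the middle bay between the yellow (left) and white (right) cartons. I then put the blue bottle in the right well, the yellow in the left and the green in the middle.

**Last checks:**
- **Carton:** it touched the bay floor at +2 mm and looks upright and centred in the pictures. I did not measure its final offset.
- **Bottles:** all three are upright, touched their well floors at about +2 mm, and sit within about 4 mm of the well centres (15 mm allowed).
- **Left alone:** the red bottle reads the same position before and after. The timer looks unmoved, though I did not measure it.
- **Clear of the arm:** the gripper was empty and about 0.3 m up, and the contact force was about 1 N.

**Disagreements:** the bottle grip widths read 1.5 to 2.4 mm under the stated diameters, and I did not find out why. Camera views also differed by up to about 4.5 mm on the final bottle offsets. Neither affected the result.

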